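# Set the stop pin and hold a tube through the guard window

### The job

Take the steel stop pin out of its wooden block and stand it fully home in the hole of the sliding block behind the jig's guard. Then pick up the longer, thinner square tube, pass it endways through the guard window from the front, and push the stop pin and its sliding block back about 10 mm, half of the slide's travel. Finish while still holding the tube there, level, with the gripper carrying it so that it does not rest on the window's edges; leave the other tube alone.

Things in the scene. Friction and masses are not known exactly. Their poses are not given: they have to be found in the camera images.
- jig: Fixed grey steel jig; origin on the worktop under the middle of the guard plate's front face; +x = feed direction, away from the robot, z up. mm: plate x 0 to 10, y -60 to 60, top z 112; window 34 x 34, centre y 0, z 75, 2 mm wider on each side than the long tube; base x -12 to 138, 12 high; side rails at y +-46, up to z 65 as far as x 44, then z 38; back wall x 119 to 125, z 42.
- window (a point): Centre of the window in the front face of the guard plate, 75 mm above the worktop; axes as the jig's.
- socket (a point): Centre of the mouth of the round hole, 23 mm wide with a chamfered rim and 30 mm deep, in the top of the sliding aluminium block (50 x 60 mm, top 50 mm above the worktop); moves with the block. At rest it lies 68 mm behind the front face of the guard plate. Axes as the jig's.
- stop_slide (a joint): Travel of the sliding block along the jig's +x: 0 at rest, end stop at 0.020 m. A spring pushes it back to 0: 1.5 N at the start, 4.5 N at the end. With the pin in the hole, the tube's front end meets the pin 50 mm behind the guard plate's front face.
- stop_pin: Loose steel pin, 118 mm high, about 0.4 kg, upright in the wooden block at the start. Origin at the centre of its foot's underside, z up the pin. Foot 20 mm wide, chamfered (z 0 to 28); barrel 36 mm wide (z 28 to 83), its shoulder rests on the block when fully home; darker head to grip, 28 mm wide (z 83 to 118).
- pin_block: Fixed wooden block 60 x 60 x 40 mm, origin at the centre of its underside, with a hole 24 mm wide and 30 mm deep in the middle of its top, in which the pin stands at the start with its foot's underside 12 mm above the worktop.
- long_tube: Loose square steel tube, 30 x 30 mm and 170 mm long, walls 2 mm, open ends, 0.32 kg, lying on the worktop. Origin at the centre of its underside; its y axis runs along its length.
- tube_mid (a point): Middle of the long tube, on its axis, 15 mm above its underside; axes as the tube's.
- short_tube: The other square tube, 40 x 40 mm and 110 mm long, lying on the worktop: not to be moved. Origin at the centre of its underside, y along its length. The two tubes may lie in either place.
Things that resemble listed ones, but are neither listed nor needed, are in the scene too. What is shaped like the stop_pin but purple is not meant.

How it is judged:
By the outcome, as a careful person would: the job done as asked, in the order asked, and still so for the second after the job is handed in, while the arm keeps its last pose, push and grip.
It also fails if it takes over 58 s, if anything falls off the work surface, if the arm or the gripper's body presses on something with over 40 N, if the wrist force passes 120 N, or if a joint passes its speed limit or range.

### The arm

A 6-joint arm with a two-finger parallel gripper is mounted at the origin on the work surface; the furniture and walls round the work are solid. World frame = base frame: x ahead of the robot, y to its left, z up, the work surface at z = 0. Lengths are in m, angles in rad, forces in N, time in s.
With the tool pointing down it reaches from about 0.3 to 0.95 m from the base axis. Payload 3.1 kg.
Tool frame: the origin (TCP) lies at the very end of the fingers, on their centre line; the grasp point (between the pads) lies 19 mm behind it (env.grip_point_offset is the distance from the TCP to the grasp point, in m); z points along the fingers, x is the direction in which the jaws open and shut, and the axes are right-handed (so a half turn about z gives the same grasp; the last joint's range is limited). The gripper opens to 85 mm and grips with 20 to 120 N. Pads are 22 mm wide; open, the fingers measure 114 mm over their backs; the gripper's body (76 mm by 85 mm) begins 54 mm behind the grasp point. The pads swing forward as they close: fully open they stand 13 mm farther back than shut.
Start: joints at [1.128, 0.308, 1.634, -0, 1.2, -0.07], TCP at [0.228, 0.582, 0.231] pointing down, gripper open.
Joint ranges: [-3.06, 3.06], [-0.79, 1.96], [0.05, 2.63], [-1.19, 4.34], [0.05, 2.64], [-2.94, 2.94]. Speed limits (rad/s): [2.79, 2.79, 3.14, 3.14, 3.14, 3.14].

### API

Orientations are given as a rotation vector (axis times angle).
In Python, from rig import env, viewer, finder gives the robot as it stands.
- The arm moves only by the shell command python3 -m creep 'ROWS'. ROWS is JSON, a list of rows, each a list of 3 entries, a list of its own where there are three numbers: the shift along the tool's x, y, z in m, then the turn about the tool's z in degrees, then the finger opening in m, from 0 to 0.0854. In form: [[[tx, ty, tz], turn, fingers], ...]. A call has 1 to 10 rows; each row shifts and turns the commanded pose from where the row before left it, along the tool's axes as they then stand; what a row does not reach is not made up. A row lasts 1/10 s, in which the tool goes at most 50 mm and 8.59 degrees, less where a joint would pass 70% of its speed; a pose out of reach is approached as far as the arm can. A call is refused whole if a number of a shift passes 0.05 or a number of a turn 8.59, either way. A call with a gripper value outside its range is refused whole. The fingers move at their own pace and stop on an object; the grip force is fixed at half the most. Time passes only in rows, so rows that do not move let the fingers close. It gives the time, the measured TCP pose, the force and the opening at its end, in the units of the state.
- env.observe(): the state, without advancing time (a new reading comes with each control period).
- viewer.grab_frame(name): name is "side" or "top" or "wrist"; returns a dict with "frame" (384x512x3 uint8, red, green, blue), "intrinsics" (3x3 intrinsics, pixels), "D" ([k1, k2, p1, p2, k3] as OpenCV has them; the pictures are not rectified), "pose" (4x4, takes a point from camera to world coordinates). Camera axes: x right, y down, z forward; pixel columns grow to the right and rows downward; lengths in m; the calibration is good to about 2 mm. A picture is of the moment at which its call begins. There is no depth.
- env.hand_in(): hands the job in, once; it reports no verdict.
Trained networks look in a picture, given as the dict that the camera call returned (one of the last four; its "shot" number tells which), for a name from the list of things; names that differ only in an ending like _2 or _b are one class to them, and where a whole thing is asked for, a point or a joint stands for the part that bears it (a point fixed in the world has none). Each returns a list of dicts, best first, with "score" (0 to 1); they miss things now and then, are a little off and sometimes report something else, mostly with a low value. They report only what shows in the picture. A call takes as long as a camera call. They do not tell look-alikes from the thing itself.
- finder.search_frame(picture, label): "uv" ([column, row] in pixels, amid what is visible of it).
- finder.landmark_of(picture, label): "uv" ([column, row] in pixels: a listed point, or the origin of a listed thing).
The state is a dict: "t": time; "qpos": joint angles; "joint_velocities": joint speeds; "joint_efforts": joint torques, N m; "position": TCP position; "tool_rot": TCP orientation; "ft_force": force on the tool from outside, world axes, zero at the start; "ft_torque": the same for the moment, N m; "finger_gap": finger opening in m.
Only numpy, scipy, OpenCV 4.12 (cv2) and the standard library are available. Lean on these libraries where they do the work, as an engineer would, in place of code of your own. Each camera call takes 0.05 s, during which the arm holds its last target. There are 200 camera calls.

## Working session

There is one attempt and no reset: what is moved stays moved. The work goes in short steps, Python scripts to look and compute and a shell command to move; the robot and the scene stay as the last step left them, time stands still between calls to the robot, and variables do not carry over. Pictures are saved under pics/ and viewed, about 8 in all and at most 12, crops included, and the job is handed in when it is done.

```bash
mkdir -p pics
cat > h.py <<'E'
import numpy as np, cv2
from rig import env, viewer, finder
from scipy.spatial.transform import Rotation as R
def ray(p,uv):
    K=np.array(p["intrinsics"],float);D=np.array(p["D"],float);T=np.array(p["pose"])
    n=cv2.undistortPoints(np.array([[uv]],float),K,D)[0,0]
    return T[:3,3],T[:3,:3]@np.array([n[0],n[1],1.])
def onz(p,uv,z):
    o,d=ray(p,uv);return o+d*(z-o[2])/d[2]
def proj(p,X):
    T=np.linalg.inv(np.array(p["pose"]));r=cv2.Rodrigues(T[:3,:3])[0]
    return cv2.projectPoints(np.array(X,float).reshape(-1,1,3),r,T[:3,3],np.array(p["intrinsics"],float),np.array(p["D"],float))[0][:,0]
def tri(obs):
    A=np.zeros((3,3));b=np.zeros(3)
    for p,uv in obs:
        o,d=ray(p,uv);d/=np.linalg.norm(d);M=np.eye(3)-np.outer(d,d);A+=M;b+=M@o
    return np.linalg.solve(A,b)
def save(p,n,crop=None,s=1):
    im=np.array(p["frame"])[:,:,::-1]
    if crop: im=im[crop[1]:crop[3],crop[0]:crop[2]]
    cv2.imwrite("pics/"+n,cv2.resize(im,None,fx=s,fy=s,interpolation=cv2.INTER_CUBIC))
E
python3 - <<'E'
from h import *
np.set_printoptions(precision=4,suppress=True)
ps={n:viewer.grab_frame(n) for n in("top","side","wrist")}
big=np.vstack([np.hstack([ps["top"]["frame"],ps["side"]["frame"]])])[:,:,::-1]
save(ps["top"],"top.png",None,1.5);save(ps["side"],"side.png",None,1.5)
for n,p in ps.items():
    print(n,np.array(p["pose"])[:3,3],np.array(p["pose"])[:3,2],p["intrinsics"][0][0])
    for l in("jig","window","socket","stop_slide","stop_pin","pin_block","long_tube","tube_mid","short_tube"):
        try:
            print(l,[(np.round(d["uv"]).tolist(),round(d["score"],2)) for d in finder.landmark_of(p,l)][:4] if l!="stop_slide" else '', [(np.round(d["uv"]).tolist(),round(d["score"],2)) for d in finder.search_frame(p,l)][:4] if l!="window" else '')
        except Exception as e: print(l,e)
s=env.observe();print(s["t"],s["position"],s["tool_rot"],s["ft_force"],R.from_rotvec(s["tool_rot"]).as_matrix())
E
```

```text
top [0.2583 0.1574 1.2589] [ 0.2121 -0.0075 -0.9772] 446.4256288693921
jig [([275.0, 167.0], 0.67)] []
window [([275.0, 158.0], 0.78)] 
socket [([271.0, 139.0], 0.68)] [([269.0, 138.0], 0.81), ([333.0, 212.0], 0.61)]
stop_slide  [([275.0, 139.0], 0.89)]
stop_pin [([328.0, 252.0], 0.66), ([327.0, 215.0], 0.46)] [([332.0, 251.0], 0.68), ([332.0, 212.0], 0.5)]
pin_block [([328.0, 215.0], 0.78)] [([325.0, 221.0], 0.83)]
long_tube [([222.0, 216.0], 0.85), ([271.0, 136.0], 0.6)] [([221.0, 218.0], 0.98)]
tube_mid [([220.0, 217.0], 0.91)] [([221.0, 216.0], 0.87)]
short_tube [([168.0, 203.0], 0.81)] [([165.0, 200.0], 0.65)]
side [ 0.2918 -0.5003  0.5592] [ 0.2678  0.7928 -0.5475] 352.32617877172567
jig [([298.0, 242.0], 0.85)] [([314.0, 226.0], 0.94), ([322.0, 223.0], 0.6)]
window [([296.0, 217.0], 0.69)] 
socket [([322.0, 216.0], 0.7)] [([326.0, 221.0], 0.85)]
stop_slide  [([324.0, 222.0], 0.92)]
stop_pin [([255.0, 296.0], 0.85), ([205.0, 309.0], 0.71)] [([256.0, 274.0], 0.76)]
pin_block [([260.0, 301.0], 0.8)] [([247.0, 285.0], 0.62)]
long_tube [([221.0, 212.0], 0.77)] [([220.0, 211.0], 0.76)]
tube_mid [([222.0, 211.0], 0.69), ([294.0, 218.0], 0.68)] [([222.0, 214.0], 0.77), ([324.0, 219.0], 0.39)]
short_tube [([221.0, 183.0], 0.71), ([322.0, 219.0], 0.19)] [([220.0, 176.0], 0.78), ([254.0, 271.0], 0.67)]
wrist [0.1525 0.611  0.3741] [ 0.2873 -0.1147 -0.951 ] 287.2624015494308
jig [] []
window [] 
socket [] []
stop_slide  []
stop_pin [] []
pin_block [] []
long_tube [([112.0, 358.0], 0.97)] [([100.0, 371.0], 0.98)]
tube_mid [([107.0, 364.0], 0.74)] [([103.0, 373.0], 0.81)]
short_tube [([202.0, 343.0], 0.56)] [([190.0, 330.0], 0.56), ([100.0, 371.0], 0.3)]
2.55 [0.2277 0.5821 0.2313] [-2.5946 -1.7713 -0.    ] [-0.905   0.1625  0.0698] [[ 0.3642  0.9313  0.    ]
 [ 0.9313 -0.3642  0.    ]
 [ 0.      0.     -1.    ]]
```

View pictures.

View pics/top.png

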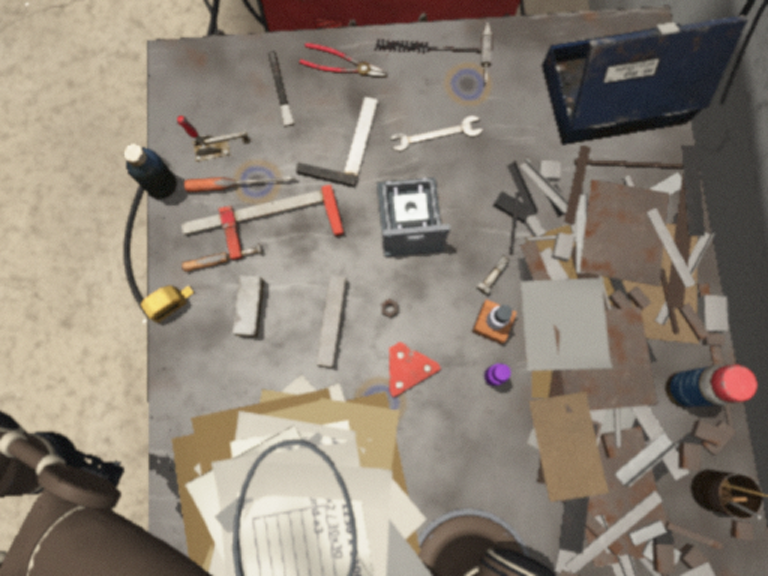

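View pics/side.png

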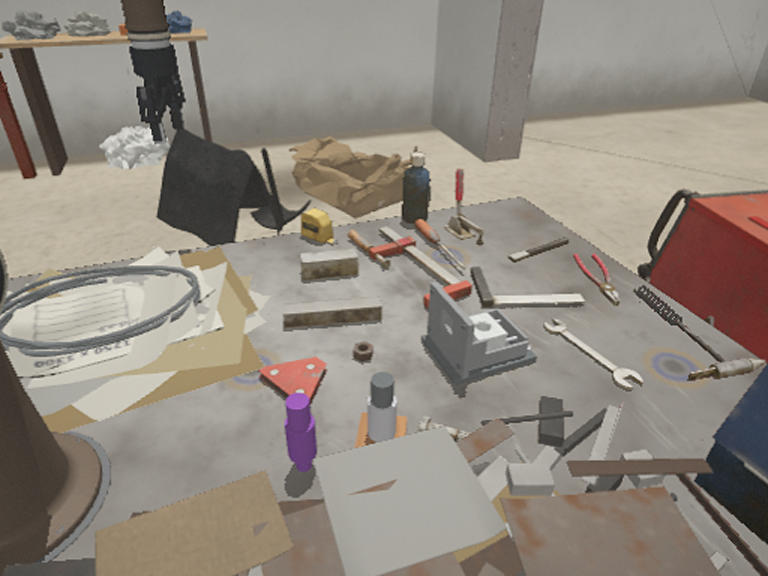

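The steel pin is the grey one in the orange wooden block (frame px top 332,212; side 255,270). The purple look-alike is at top 332,251. The long thin tube is at top 222,216 and the short thick one at 165,203. The jig is at 275,145. Next I triangulate and make one confirming crop.

Run:
```python
from h import *
np.set_printoptions(precision=4,suppress=True)
t=viewer.grab_frame("top");s=viewer.grab_frame("side")
def best(p,l,f=finder.landmark_of,near=None):
    L=f(p,l)
    if near is not None:L=[d for d in L if np.hypot(*(np.array(d["uv"])-near))<30]
    return L[0]["uv"] if L else None
Z=dict(jig=0,window=.075,socket=.05,pin_block=0,long_tube=0,tube_mid=.015,short_tube=0)
for l in Z:
    a,b=best(t,l),best(s,l)
    print(l,onz(t,a,Z[l]) if a else '',onz(s,b,Z[l]) if b else '',tri([(t,a),(s,b)]) if a and b else '')
# tube fit: minAreaRect corners guess from image px
pts=np.array([[331,277],[347,278],[319,364],[335,367]])/1.5
print("tube top corners",[onz(t,u,.03)[:2] for u in pts])
print("jig base corners L",[onz(t,np.array(u)/1.5,.112)[:2] for u in([383,239],[447,236])])
print("pin head top",onz(t,np.array([501,313])/1.5,.13))
a=cv2.resize(t["frame"][120:270,140:360],None,fx=3.6,fy=3.6,interpolation=cv2.INTER_CUBIC)
cv2.imwrite("pics/crop.png",a[:,:,::-1])
```

```text
jig [0.5793 0.0803 0.    ] [0.6371 0.1685 0.    ] [0.5756 0.0805 0.0731]
window [0.5923 0.0762 0.075 ] [0.5919 0.0808 0.075 ] [0.5906 0.0766 0.0785]
socket [0.6604 0.0873 0.05  ] [0.6678 0.0851 0.05  ] [0.6644 0.0861 0.0489]
pin_block [ 0.4385 -0.0691  0.    ] [ 0.4464 -0.0687  0.    ] [ 0.4422 -0.0696  0.0012]
long_tube [0.4434 0.2385 0.    ] [0.4622 0.2412 0.    ] [0.4521 0.2373 0.0026]
tube_mid [0.4412 0.2367 0.015 ] [0.4559 0.2251 0.015 ] [0.4504 0.2364 0.0062]
short_tube [0.4847 0.3811 0.    ] [0.4822 0.3844 0.    ] [0.4829 0.3808 0.0024]
tube top corners [array([0.5334, 0.233 ]), array([0.5306, 0.203 ]), array([0.3711, 0.2574]), array([0.3648, 0.2282])]
jig base corners L [array([0.5815, 0.1347]), array([0.5837, 0.0207])]
pin head top [ 0.4397 -0.0622  0.13  ]
```

View pics/crop.png

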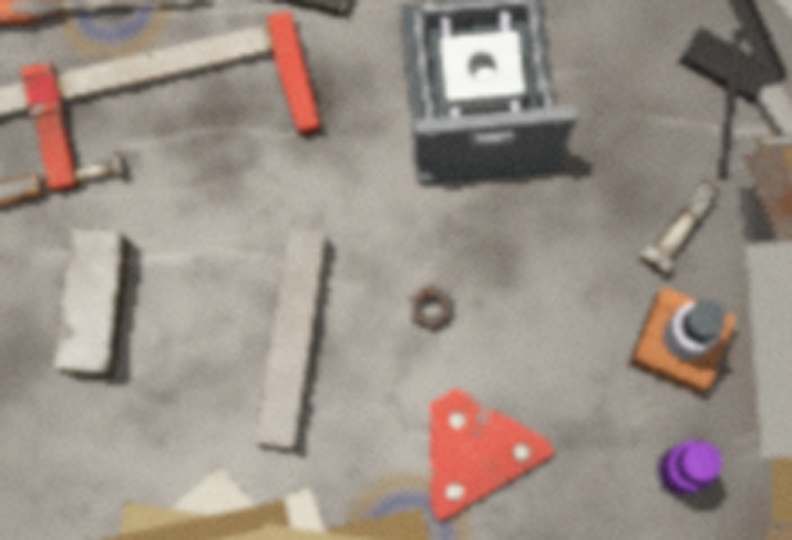

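The crop confirms it: the grey-headed pin stands in the orange block at about (0.44, -0.068), and the purple one stands apart without a block. The long thin tube is the one next to the nut. Moving to hover over the pin.

```bash
python3 -m creep '[[[0,0,0],-8.59,0.085],[[0,0,0],-8.59,0.085],[[0,0,0],-8.59,0.085],[[-0.0474,0.0108,0],0,0.085],[[-0.0474,0.0108,0],0,0.085],[[-0.0474,0.0108,0],0,0.085],[[-0.0474,0.0108,0],0,0.085],[[-0.0474,0.0108,0],0,0.085],[[-0.0474,0.0108,0],0,0.085],[[-0.0474,0.0108,0],0,0.085]]'
python3 -m creep '[[[-0.0474,0.0108,0],0,0.085],[[-0.0474,0.0108,0],0,0.085],[[-0.0474,0.0108,0],0,0.085],[[-0.0474,0.0108,0],0,0.085],[[-0.0474,0.0108,0],0,0.085],[[-0.0474,0.0108,0],0,0.085],[[-0.0474,0.0108,0],0,0.085],[[0,0,0],0,0.085],[[0,0,0],0,0.085]]'
cat >> h.py <<'E'
np.set_printoptions(precision=4,suppress=True)
def st():
    s=env.observe();M=R.from_rotvec(s["tool_rot"]).as_matrix()
    print("t",s["t"],"pos",s["position"],"yaw",np.degrees(np.arctan2(M[1,0],M[0,0])),"z",M[:,2],"F",s["ft_force"],"gap",s["finger_gap"]);return np.array(s["position"]),M
E
python3 - <<'E'
from h import *
pos,M=st()
p=viewer.grab_frame("wrist")
for l in("stop_pin","pin_block"):
    print(l,[(np.round(d["uv"]).tolist(),round(d["score"],2),onz(p,d["uv"],.012 if l=="stop_pin" else 0)) for d in finder.landmark_of(p,l)][:3])
print("proj head circle",proj(p,[[.44,-.068,.13],[.44,-.068,.012]]))
save(p,"w1.png")
E
```

```text
t: 4.35
position: [0.3289, 0.2554, 0.2316]
tool_rot: [2.133, 2.306, 0.002]
ft_force: [0.8, 0.2, 1.1]
finger_gap: 0.0849
t: 5.25
position: [0.4294, -0.0689, 0.2313]
tool_rot: [-2.138, -2.301, -0.0]
ft_force: [0.6, -0.1, -0.2]
finger_gap: 0.0847
t 5.25 pos [ 0.4294 -0.0689  0.2313] yaw 94.2149592844553 z [-0.0004  0.0006 -1.    ] F [ 0.5826 -0.0577 -0.2049] gap 0.08469394307326489
stop_pin [([270.0, 90.0], 0.94, array([ 0.3407, -0.0575,  0.012 ]))]
pin_block [([258.0, 171.0], 0.64, array([ 0.445 , -0.0635,  0.    ]))]
proj head circle [[254.6403 201.34  ]
 [254.7532 169.7686]]
```

View pics/w1.png

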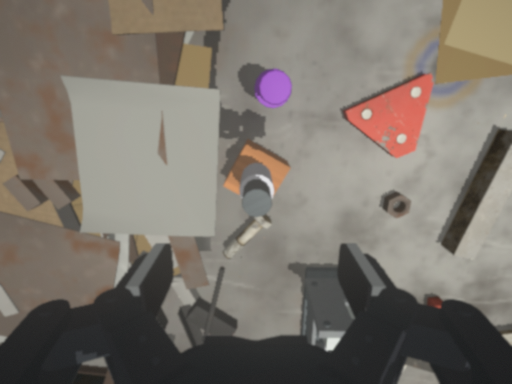

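The pin head is at (257,201) in the orange block, the purple one at (273,88). Next, a precise head centre from the picture.

Run:
```python
from h import *
p=viewer.grab_frame("wrist");f=np.array(p["frame"]).astype(int)
sub=f[185:220,235:280].mean(2); m=(sub<115).astype(np.uint8)
n,l,s,c=cv2.connectedComponentsWithStats(m)
k=1+np.argmax(s[1:,4]);print(s[k],c[k]+[235,185])
g=cv2.cvtColor(p["frame"],cv2.COLOR_RGB2GRAY)[165:225,230:290]
cv2.imwrite("pics/w2.png",cv2.resize(g,None,fx=8,fy=8,interpolation=cv2.INTER_CUBIC))
print(onz(p,c[k]+[235,185],.13),onz(p,[257,201],.13), proj(p,[[.44,-.068,.13],[.454,-.068,.13],[.44,-.054,.13]]))
```

```text
[  5   0  27  13 206] [252.5631 189.0777]
[ 0.4279 -0.0686  0.13  ] [ 0.4389 -0.0637  0.13  ] [[252.1799 201.7843]
 [251.0562 215.9494]
 [267.5117 202.8978]]
```

View pics/w2.png

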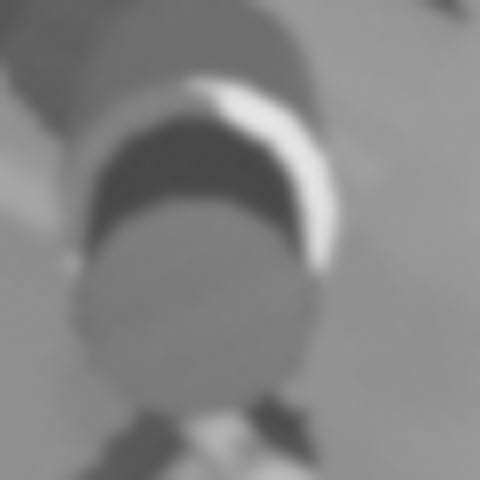

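Run:
```python
from h import *
pos,M=st(); print(M.T@(np.array([.4412,-.066,.100])-pos))
```

```text
t 5.45 pos [ 0.429  -0.0665  0.2311] yaw 94.53854576738345 z [-0.0005  0.0004 -1.    ] F [ 0.1844  0.2637 -1.0738] gap 0.08534106004672179
[-0.0005  0.0123  0.1311]
```

```bash
python3 -m creep '[[[0,0.006,0.02],0,0.085],[[0,0.006,0.02],0,0.085],[[0,0,0.025],0,0.085],[[0,0,0.025],0,0.085],[[0,0,0.02],0,0.085],[[0,0,0.02],0,0.085],[[0,0,0],0,0.085]]'
python3 -m creep '[[[0,0,0],0,0],[[0,0,0],0,0],[[0,0,0],0,0],[[0,0,0],0,0],[[0,0,0],0,0],[[0,0,0],0,0],[[0,0,0],0,0],[[0,0,0],0,0],[[0,0,0],0,0],[[0,0,0],0,0]]'
```

```text
t: 6.15
position: [0.4386, -0.0649, 0.0989]
tool_rot: [-2.127, -2.304, 0.005]
ft_force: [0.6, 0.1, -0.9]
finger_gap: 0.0849
t: 7.15
position: [0.4424, -0.0671, 0.1025]
tool_rot: [2.134, 2.304, 0.002]
ft_force: [-0.4, 2.2, 6.0]
finger_gap: 0.0265
```

```bash
python3 -m creep '[[[0,0,-0.01],0,0],[[0,0,-0.02],0,0],[[0,0,-0.03],0,0],[[0,0,-0.03],0,0],[[0,0,-0.03],0,0],[[0,0,0],0,0]]'
python3 - <<'E'
from h import *
st()
t=viewer.grab_frame("top");s=viewer.grab_frame("side")
print([(np.round(d["uv"]).tolist(),round(d["score"],2)) for d in finder.landmark_of(t,"stop_pin")+finder.landmark_of(s,"stop_pin")])
a=cv2.resize(t["frame"][110:180,240:310],(560,560),interpolation=cv2.INTER_CUBIC)
b=cv2.resize(s["frame"][180:260,275:365],(630,560),interpolation=cv2.INTER_CUBIC)
im=cv2.resize(np.hstack([a,b]),None,fx=.67,fy=.67,interpolation=cv2.INTER_AREA)
print(im.shape);cv2.imwrite("pics/jig.png",im[:,:,::-1])
np.savez("jigpics.npz",t=t["frame"],s=s["frame"])
E
```

```text
t: 7.75
position: [0.4445, -0.0679, 0.2256]
tool_rot: [2.129, 2.299, 0.007]
ft_force: [1.5, -1.1, -3.4]
finger_gap: 0.0266
t 7.75 pos [ 0.4445 -0.0679  0.2256] yaw 94.40491448114145 z [ 0.0092 -0.0026 -1.    ] F [ 1.4943 -1.0667 -3.3656] gap 0.02657025731644617
[([325.0, 252.0], 0.45), ([340.0, 207.0], 0.4), ([272.0, 138.0], 0.21), ([259.0, 249.0], 0.87), ([202.0, 311.0], 0.58)]
(375, 797, 3)
```

View pics/jig.png

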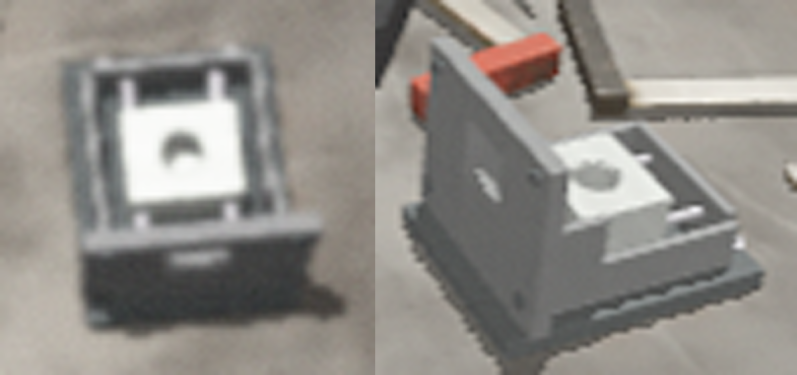

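```bash
cat > fit.py <<'E'
from h import *
from scipy.optimize import least_squares
T=[((93,30,50),(120,110)),((93,-30,50),(238,98)),((43,-30,50),(245,195)),((43,30,50),(127,205)),((68,0,50),(183,151)),((0,60,112),(85,250)),((10,60,112),(85,235)),((10,-60,112),(322,215)),((0,-60,112),(318,236))]
S=[((93,-30,50),(672,195)),((68,0,50),(597,176)),((0,60,112),(432,42)),((0,-60,112),(550,176)),((10,-60,112),(565,168))]
t=viewer.grab_frame("top");s=viewer.grab_frame("side")
TU=np.array([[240+u/5.36,110+v/5.36] for _,(u,v) in T]);SU=np.array([[275+(u-375)/4.69,180+v/4.69] for _,(u,v) in S])
def W(q,P):
    c,n=np.cos(q[2]),np.sin(q[2]);P=np.array(P)/1000.
    return np.c_[q[0]+c*P[:,0]-n*P[:,1],q[1]+n*P[:,0]+c*P[:,1],P[:,2]]
ft=lambda q:(proj(t,W(q,[a for a,_ in T]))-TU)
fs=lambda q:(proj(s,W(q,[a for a,_ in S]))-SU)
for nm,f in(("top",lambda q:ft(q).ravel()),("side",lambda q:fs(q).ravel()),("both",lambda q:np.r_[ft(q).ravel(),fs(q).ravel()])):
    r=least_squares(f,[.585,.08,.08],x_scale=[.01,.01,.1],loss="soft_l1");q=r.x
    print(nm,q[:2],np.degrees(q[2]),"socket",W(q,[(68,0,50)])[0],"win",W(q,[(0,0,75)])[0])
print(ft(q),"\n",fs(q))
E
python3 fit.py
```

```text
top [0.5909 0.0743] 2.990942871878802 socket [0.6588 0.0779 0.05  ] win [0.5909 0.0743 0.075 ]
side [0.5933 0.0741] 3.0334419825635286 socket [0.6612 0.0777 0.05  ] win [0.5933 0.0741 0.075 ]
both [0.5919 0.0738] 3.278157140731682 socket [0.6598 0.0777 0.05  ] win [0.5919 0.0738 0.075 ]
[[ 0.5583  0.1138]
 [-0.4976  0.6307]
 [-0.0044 -0.7262]
 [ 0.8796 -0.8414]
 [ 0.1413 -0.0535]
 [-0.2616  0.1538]
 [-0.5928 -0.6384]
 [-0.1602 -0.6153]
 [ 0.9951 -0.9554]] 
 [[-0.6778  0.9493]
 [-0.6827 -0.0271]
 [-0.8274 -0.7676]
 [-0.6003 -0.1309]
 [ 0.3953  0.5367]]
```

```bash
python3 -m creep '[[[0.0214,0.0378,0],1.2,0],[[0.0214,0.0378,0],0,0],[[0.0214,0.0378,0],0,0],[[0.0214,0.0378,0],0,0],[[0.0214,0.0378,0],0,0],[[0.0214,0.0378,0],0,0],[[0,0,0],0,0],[[0,0,0],0,0]]'
python3 - <<'E'
from h import *
pos,M=st();pos,M=st()
s=viewer.grab_frame("side");w=viewer.grab_frame("wrist")
for p in(s,w):print([(np.round(d["uv"]).tolist(),round(d["score"],2)) for d in finder.landmark_of(p,"stop_pin")+finder.landmark_of(p,"socket")])
print(proj(s,[[pos[0],pos[1],pos[2]-.088],[.66,.0777,.05]]),proj(w,[[pos[0],pos[1],pos[2]-.088],[.66,.0777,.05]]))
a=cv2.resize(s["frame"][140:260,270:370],(500,600),interpolation=cv2.INTER_CUBIC)
b=cv2.resize(w["frame"][110:310,206:306],(300,600),interpolation=cv2.INTER_CUBIC)
cv2.imwrite("pics/hov.png",np.hstack([a,b])[:,:,::-1])
E
```

```text
t: 8.85
position: [0.6593, 0.0752, 0.2181]
tool_rot: [-2.154, -2.282, 0.007]
ft_force: [-0.2, -0.3, -2.9]
finger_gap: 0.0266
t 8.85 pos [0.6593 0.0752 0.2181] yaw 93.29107348709051 z [-0.0054 -0.0007 -1.    ] F [-0.2127 -0.2798 -2.904 ] gap 0.026611282313712518
t 8.85 pos [0.6593 0.0752 0.2181] yaw 93.29107348709051 z [-0.0054 -0.0007 -1.    ] F [-0.2127 -0.2798 -2.904 ] gap 0.026611282313712518
[([203.0, 312.0], 0.73), ([325.0, 192.0], 0.69), ([321.0, 214.0], 0.66)]
[([258.0, 193.0], 0.7), ([262.0, 172.0], 0.97)]
[[326.1466 189.8067]
 [321.7366 217.4894]] [[255.3625 196.0853]
 [257.5552 173.6006]]
```

View pics/hov.png

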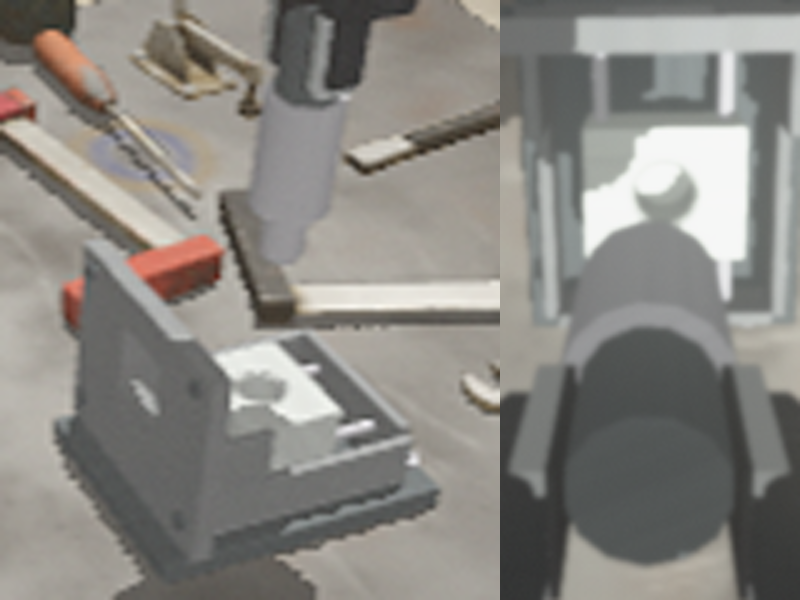

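Run:
```python
from h import *
from scipy.optimize import least_squares
pos,M=st()
s=viewer.grab_frame("side");w=viewer.grab_frame("wrist")
print("headtop proj wrist",proj(w,[pos+[0,0,.03]]),"obs 256,273")
x,y=pos[:2];B=lambda z,d=(0,0):[[x+d[0],y+d[1],z]]
def f(d): # relative displacement
    a=proj(s,B(.05,d))-proj(s,B(pos[2]-.088))-(np.array([323,217.2])-[326.8,191])
    return a.ravel()
r=least_squares(f,[0,0],x_scale=.01);print("side d",r.x,f(r.x))
g=lambda d:(proj(w,B(.05,d))-[260.7,173.3]).ravel()
r=least_squares(g,[0,0],x_scale=.01);print("wrist d (abs)",r.x)
g=lambda d:(proj(w,B(.05,d))-proj(w,B(pos[2]+.03))-(np.array([260.7,173.3])-[256,273])).ravel()
r=least_squares(g,[0,0],x_scale=.01);print("wrist d rel head",r.x)
```

```text
t 9.15 pos [0.6594 0.0739 0.2215] yaw 93.15533668541303 z [-0.0001 -0.0001 -1.    ] F [ 0.2256 -0.3494 -3.8019] gap 0.026348537915653263
headtop proj wrist [[253.9589 277.7641]] obs 256,273
side d [0.0077 0.0117] [-0.  0.]
wrist d (abs) [0.0028 0.007 ]
wrist d rel head [0.0085 0.005 ]
```

```bash
python3 -m creep '[[[0.005,0.005,0.02],0,0],[[0,0,0.03],0,0],[[0,0,0.02],0,0],[[0,0,0],0,0],[[0,0,0],0,0]]'
python3 - <<'E'
from h import *
pos,M=st()
s=viewer.grab_frame("side");w=viewer.grab_frame("wrist")
a=cv2.resize(s["frame"][170:250,290:350],(450,600),interpolation=cv2.INTER_CUBIC)
b=cv2.resize(w["frame"][140:310,206:306],(350,595),interpolation=cv2.INTER_CUBIC)
b=np.vstack([b,np.zeros((5,350,3),np.uint8)])
cv2.imwrite("pics/hov2.png",np.hstack([a,b])[:,:,::-1])
for p in(s,w):print([(np.round(d["uv"]).tolist(),round(d["score"],2)) for d in finder.landmark_of(p,"stop_pin")+finder.landmark_of(p,"socket")])
print(proj(s,[[pos[0],pos[1],pos[2]-.088],[pos[0],pos[1],.05]]),proj(w,[[pos[0],pos[1],pos[2]-.088],[pos[0],pos[1],.05]]))
E
```

```text
t: 9.75
position: [0.6648, 0.0797, 0.1515]
tool_rot: [-2.159, -2.282, 0.0]
ft_force: [-0.1, 0.1, -2.9]
finger_gap: 0.0263
t 9.75 pos [0.6648 0.0797 0.1515] yaw 93.19203992288742 z [-0.0002 -0.     -1.    ] F [-0.1221  0.1092 -2.8738] gap 0.02627071071741125
[([202.0, 311.0], 0.93), ([324.0, 214.0], 0.85), ([324.0, 216.0], 0.61)]
[([258.0, 194.0], 0.66), ([254.0, 182.0], 0.82)]
[[323.8189 212.0715]
 [323.1362 216.6257]] [[254.5833 193.0636]
 [254.6146 188.2268]]
```

View pics/hov2.png

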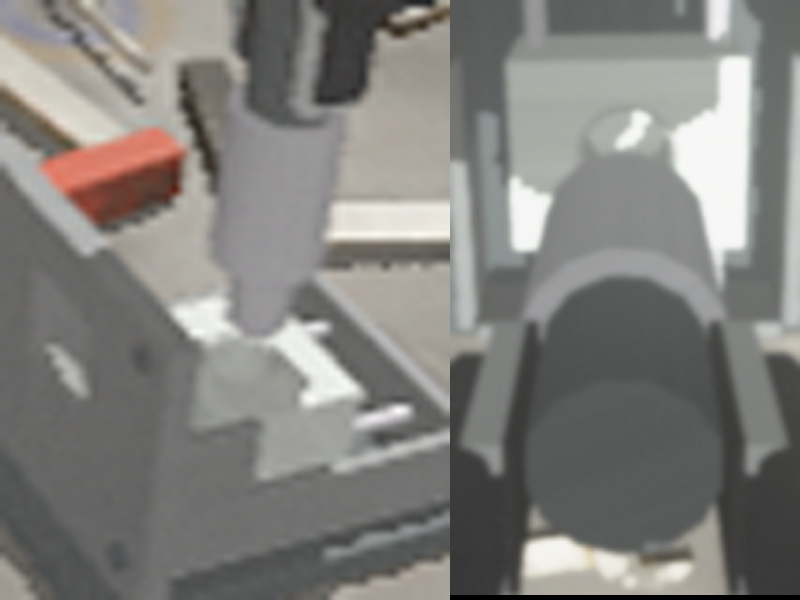

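```bash
python3 -m creep '[[[0.0005,-0.002,0.005],0,0],[[0,0,0.005],0,0],[[0,0,0.003],0,0],[[0,0,0.003],0,0],[[0,0,0.002],0,0],[[0,0,0],0,0]]'; python3 -m creep '[[[0,0,0],0,0]]'
```

```text
t: 10.65
position: [0.6625, 0.0803, 0.1326]
tool_rot: [-2.158, -2.282, 0.001]
ft_force: [0.3, -0.7, -3.2]
finger_gap: 0.0269
t: 10.75
position: [0.6629, 0.0803, 0.1332]
tool_rot: [2.158, 2.283, -0.0]
ft_force: [0.2, -0.9, -3.9]
finger_gap: 0.0261
```

```bash
python3 -m creep '[[[0,0,0.003],0,0],[[0,0,0.003],0,0],[[0,0,0.003],0,0],[[0,0,0],0,0]]'; python3 -m creep '[[[0,0,0.003],0,0],[[0,0,0.003],0,0],[[0,0,0.002],0,0],[[0,0,0],0,0]]'
```

```text
t: 11.15
position: [0.6623, 0.0803, 0.1234]
tool_rot: [-2.158, -2.282, 0.002]
ft_force: [-0.3, -0.1, -3.0]
finger_gap: 0.0264
t: 11.55
position: [0.6624, 0.0803, 0.1157]
tool_rot: [-2.158, -2.282, 0.001]
ft_force: [0.5, 0.5, -2.9]
finger_gap: 0.0262
```

Going in without contact force; a few more millimetres until it seats.

```bash
python3 -m creep '[[[0,0,0.002],0,0],[[0,0,0.0015],0,0],[[0,0,0],0,0]]'; python3 -m creep '[[[0,0,0.0015],0,0],[[0,0,0],0,0]]'
```

```text
t: 11.85
position: [0.663, 0.0803, 0.1128]
tool_rot: [2.158, 2.283, 0.0]
ft_force: [0.4, 0.8, -4.0]
finger_gap: 0.0261
t: 12.05
position: [0.6635, 0.0804, 0.1126]
tool_rot: [2.158, 2.282, 0.002]
ft_force: [-1.7, -0.6, 3.5]
finger_gap: 0.0265
```

```bash
python3 -m creep '[[[0,0,0.001],0,0],[[0,0,0],0,0]]'
```

```text
t: 12.25
position: [0.6643, 0.0804, 0.1126]
tool_rot: [2.157, 2.281, 0.004]
ft_force: [-1.6, 0.5, 5.5]
finger_gap: 0.0261
```

```bash
python3 -m creep '[[[0,0,0],0,0.04],[[0,0,0],0,0.06],[[0,0,0],0,0.06],[[0,0,0],0,0.06],[[0,0,-0.01],0,0.06],[[0,0,-0.03],0,0.07],[[0,0,-0.05],0,0.085],[[0,0,-0.05],0,0.085],[[0,0,0],0,0.085]]'
python3 - <<'E'
from h import *
pos,M=st()
s=viewer.grab_frame("side");w=viewer.grab_frame("wrist")
a=cv2.resize(s["frame"][160:260,280:360],(480,600),interpolation=cv2.INTER_CUBIC)
b=cv2.resize(w["frame"][110:310,206:306],(300,600),interpolation=cv2.INTER_CUBIC)
cv2.imwrite("pics/set.png",np.hstack([a,b])[:,:,::-1])
E
```

```text
t: 13.15
position: [0.6688, 0.0807, 0.2617]
tool_rot: [2.149, 2.273, 0.022]
ft_force: [0.8, -0.1, 0.4]
finger_gap: 0.0847
t 13.15 pos [0.6688 0.0807 0.2617] yaw 93.2146060964627 z [ 0.0189  0.0011 -0.9998] F [ 0.8207 -0.077   0.3568] gap 0.08470470368171372
```

View pics/set.png

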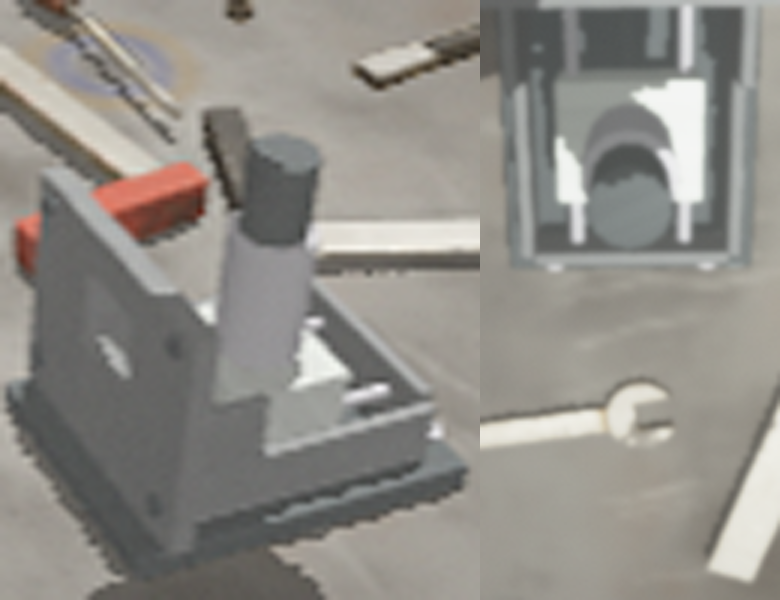

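Pin is seated: the barrel shoulder meets the block in the side view and the pin is centred on the block in the wrist view. Now to the long tube.

```bash
python3 -m creep '[[[0.028,-0.0373,0],0,0.085],[[0.028,-0.0373,0],0,0.085],[[0.028,-0.0373,0],0,0.085],[[0.028,-0.0373,0],0,0.085],[[0.028,-0.0373,0],0,0.085],[[0.028,-0.0373,0],0,0.085],[[0,0,0],5.9,0.085],[[0,0,0],5.9,0.085],[[0,0,0],0,0.085],[[0,0,0],0,0.085]]'
python3 - <<'E'
from h import *
pos,M=st()
w=viewer.grab_frame("wrist");save(w,"tube.png",None,1.5)
for l in("long_tube","tube_mid"):print(l,[(np.round(d["uv"],1).tolist(),round(d["score"],2),onz(w,d["uv"],0 if l[0]=="l" else .015)) for d in finder.landmark_of(w,l)])
E
```

```text
t: 14.25
position: [0.4293, 0.2351, 0.2491]
tool_rot: [-2.379, -2.051, 0.004]
ft_force: [-0.1, 0.0, -0.1]
finger_gap: 0.0849
t 14.25 pos [0.4293 0.2351 0.2491] yaw 81.527449114838 z [-0.0022 -0.001  -1.    ] F [-0.1246  0.048  -0.0842] gap 0.08485295008675696
long_tube [([259.7, 173.5], 0.81, array([0.4529, 0.238 , 0.    ])), ([49.6, 193.9], 0.52, array([ 0.4383, -0.0652,  0.    ]))]
tube_mid []
```

View pics/tube.png

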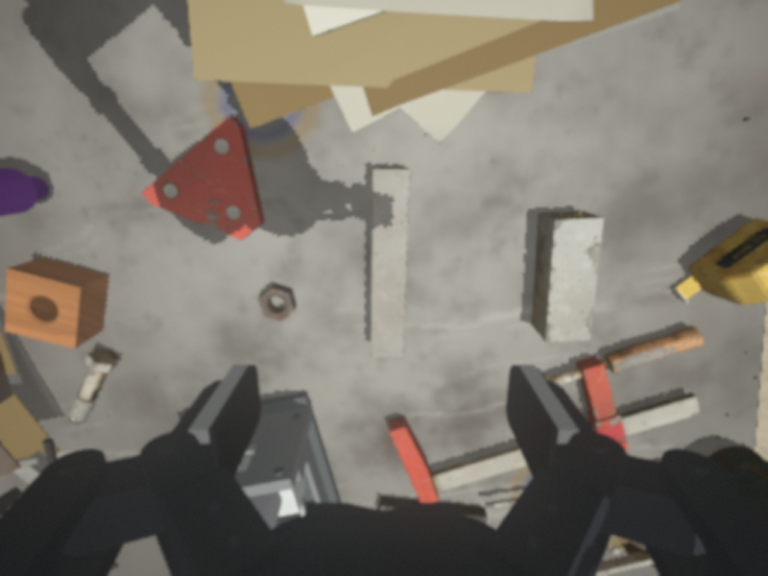

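The tube's top face corners are at (374,169), (408,169), (372,356) and (404,357) in the 1.5x view; it is almost aligned with the tool.

Run:
```python
from h import *
pos,M=st();w=viewer.grab_frame("wrist")
P=np.array([onz(w,np.array(u)/1.5,.03) for u in([374,169],[408,169],[372,356],[404,357])]);print(P)
c=P.mean(0);d=(P[2:].mean(0)-P[:2].mean(0));print(c,np.linalg.norm(d),np.degrees(np.arctan2(d[1],d[0])))
# edge-line refine for yaw
g=cv2.cvtColor(w["frame"],cv2.COLOR_RGB2GRAY).astype(float)
L=[]
for v in range(150,232,3):
    r=cv2.GaussianBlur(g,(3,3),0)[v,240:282];e=np.diff(r);i=np.argmin(e[18:])+18
    L.append(onz(w,[240.5+i,v],.03)[:2])
L=np.array(L);f=np.polyfit(L[:,0],L[:,1],1);res=L[:,1]-np.polyval(f,L[:,0]);k=abs(res)<.002
f=np.polyfit(L[k,0],L[k,1],1);print("right edge yaw",np.degrees(np.arctan(f[0])),k.sum(),len(k))
u=d/np.linalg.norm(d);tgt=np.array([c[0],c[1],.004])-.012*np.array([u[0],u[1],0]);print("target",tgt,"tool delta",M.T@(tgt-pos))
```

```text
t 14.4 pos [0.43   0.2351 0.2497] yaw 81.4359508858069 z [-0.001  -0.0004 -1.    ] F [ 0.2212 -1.0931 -0.5918] gap 0.08499735482986759
[[0.3682 0.2374 0.03  ]
 [0.3724 0.2648 0.03  ]
 [0.5355 0.2091 0.03  ]
 [0.541  0.2386 0.03  ]]
[0.4543 0.2375 0.03  ] 0.17009267520285723 -9.22923880191174
right edge yaw -10.139884478425836 27 28
target [0.4424 0.2394 0.004 ] tool delta [0.0062 0.0119 0.2457]
```

```bash
python3 -m creep '[[[0.006,0.012,0.04],0.8,0.085],[[0,0,0.045],0,0.085],[[0,0,0.045],0,0.085],[[0,0,0.04],0,0.085],[[0,0,0.03],0,0.085],[[0,0,0.025],0,0.085],[[0,0,0.015],0,0.085],[[0,0,0.005],0,0.085],[[0,0,0],0,0.085]]'
python3 -m creep '[[[0,0,0],0,0],[[0,0,0],0,0],[[0,0,0],0,0],[[0,0,0],0,0],[[0,0,0],0,0],[[0,0,0],0,0],[[0,0,0],0,0],[[0,0,0],0,0],[[0,0,0],0,0],[[0,0,0],0,0]]'
```

```text
t: 15.35
position: [0.4424, 0.2393, 0.0046]
tool_rot: [-2.396, -2.032, 0.002]
ft_force: [0.6, 0.3, 0.1]
finger_gap: 0.085
t: 16.35
position: [0.4436, 0.2398, 0.0063]
tool_rot: [2.395, 2.032, 0.002]
ft_force: [-0.5, -2.0, 6.0]
finger_gap: 0.0289
```

```bash
python3 -m creep '[[[0,0,-0.01],0,0],[[0,0,-0.025],0,0],[[0,0,-0.026],0,0],[[0,0,0],-6.2,0],[[0,0,0],-6.2,0],[[-0.0427,0.0047,0],0,0],[[-0.0427,0.0047,0],0,0],[[-0.0427,0.0047,0],0,0],[[-0.0427,0.0047,0],0,0],[[0,0,0],0,0]]'
python3 -m creep '[[[0,0,0],0,0]]'
python3 - <<'E'
from h import *
pos,M=st()
s=viewer.grab_frame("side");t=viewer.grab_frame("top");w=viewer.grab_frame("wrist")
for p,n in((s,"side"),(t,"top"),(w,"wrist")):print(n,[(l,np.round(d["uv"],1).tolist(),round(d["score"],2)) for l in("tube_mid","window") for d in finder.landmark_of(p,l)])
mid=pos+M@[0,.012,-.0095]
e=[mid+M@[x,y,z] for x in(-.015,.015) for y in(-.085,.085) for z in (-.015,.015)]
print("mid",mid,"proj side",proj(s,[mid])[0],"top",proj(t,[mid])[0]);print(proj(s,e))
a=cv2.resize(s["frame"][180:260,210:330],(800,533),interpolation=cv2.INTER_CUBIC)
cv2.imwrite("pics/stage.png",a[:,:,::-1])
E
```

```text
t: 17.35
position: [0.4708, 0.066, 0.0664]
tool_rot: [2.168, 2.273, -0.002]
ft_force: [0.4, 0.6, -2.9]
finger_gap: 0.0291
t: 17.45
position: [0.4699, 0.0693, 0.0662]
tool_rot: [-2.165, -2.275, 0.001]
ft_force: [-0.1, 0.4, -2.7]
finger_gap: 0.0286
t 17.45 pos [0.4699 0.0693 0.0662] yaw 92.82894318122011 z [-0.001   0.0005 -1.    ] F [-0.142   0.3859 -2.6767] gap 0.028575342950936583
side [('tube_mid', [253.4, 227.7], 0.83), ('tube_mid', [259.6, 300.4], 0.61), ('window', [217.8, 180.5], 0.28)]
top [('window', [276.7, 159.9], 0.57), ('window', [327.3, 214.3], 0.42)]
wrist [('tube_mid', [259.2, 273.0], 0.73)]
mid [0.4819 0.0698 0.0756] proj side [251.5034 225.2872] top [280.3555 197.8952]
[[215.4249 232.9476]
 [216.1011 243.9799]
 [290.1475 215.5171]
 [289.2216 226.1861]
 [211.4932 224.3256]
 [212.2333 235.2072]
 [284.287  207.9699]
 [283.5065 218.4862]]
```

View pics/stage.png

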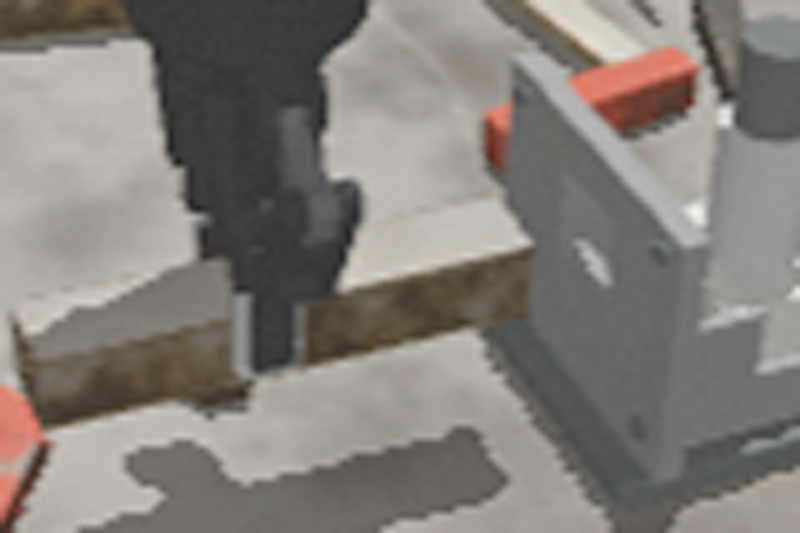

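```bash
python3 -m creep '[[[0,0.01,-0.001],0,0],[[0,0.008,0],0,0],[[0,0.003,0],0,0],[[0,0.002,0],0,0],[[0,0.002,0],0,0],[[0,0.002,0],0,0],[[0,0,0],0,0]]'
python3 -m creep '[[[0,0.002,0],0,0],[[0,0.002,0],0,0],[[0,0,0],0,0]]'
```

```text
t: 18.6
position: [0.4976, 0.0714, 0.0672]
tool_rot: [2.162, 2.279, 0.0]
ft_force: [0.1, 0.4, -3.0]
finger_gap: 0.0285
t: 18.9
position: [0.5019, 0.0717, 0.0674]
tool_rot: [2.162, 2.279, 0.001]
ft_force: [-0.6, 0.2, -4.1]
finger_gap: 0.0293
```

```bash
python3 -m creep '[[[0,0.003,0],0,0],[[0,0.003,0],0,0],[[0,0.003,0],0,0],[[0,0,0],0,0]]'
python3 -m creep '[[[0,0.003,0],0,0],[[0,0.003,0],0,0],[[0,0.003,0],0,0],[[0,0,0],0,0]]'
python3 -m creep '[[[0,0,-0.001],0,0],[[0,0,0],0,0]]'
python3 -m creep '[[[0,0,-0.001],0,0],[[0,0,0],0,0]]'
```

```text
t: 19.3
position: [0.5113, 0.0722, 0.0675]
tool_rot: [2.162, 2.279, 0.001]
ft_force: [0.4, -0.3, -3.0]
finger_gap: 0.0287
t: 19.7
position: [0.5202, 0.0727, 0.0675]
tool_rot: [2.162, 2.279, 0.001]
ft_force: [0.3, -1.0, -1.6]
finger_gap: 0.0287
t: 19.9
position: [0.5193, 0.0726, 0.0683]
tool_rot: [-2.162, -2.279, 0.0]
ft_force: [0.4, -0.2, -3.0]
finger_gap: 0.0288
t: 20.1
position: [0.5192, 0.0726, 0.0689]
tool_rot: [-2.162, -2.279, 0.0]
ft_force: [1.9, -0.4, -6.6]
finger_gap: 0.0287
```

```bash
python3 -m creep '[[[0,0,0.002],0,0],[[0,0,0.0015],0,0],[[0,0,0],0,0]]'
python3 -m creep '[[[0,0,0.0005],0,0],[[0,0,0],0,0]]'
python3 -m creep '[[[0,0,0.0005],0,0],[[0,0,0],0,0]]'
python3 -m creep '[[[0,0,0.0005],0,0],[[0,0,0],0,0]]'
```

```text
t: 20.4
position: [0.5193, 0.0726, 0.0656]
tool_rot: [-2.162, -2.279, 0.0]
ft_force: [-0.6, -0.3, -2.8]
finger_gap: 0.0289
t: 20.6
position: [0.5195, 0.0726, 0.0654]
tool_rot: [2.162, 2.279, 0.0]
ft_force: [0.1, 0.1, -3.0]
finger_gap: 0.0289
t: 20.8
position: [0.5195, 0.0726, 0.0648]
tool_rot: [2.162, 2.279, 0.0]
ft_force: [-0.6, -0.6, -3.2]
finger_gap: 0.029
t: 21.0
position: [0.5195, 0.0726, 0.0644]
tool_rot: [2.162, 2.279, 0.0]
ft_force: [-0.9, 0.5, -2.5]
finger_gap: 0.0289
```

```bash
python3 -m creep '[[[0,0,0.0005],0,0],[[0,0,0],0,0]]'
python3 -m creep '[[[0,0,0.0005],0,0],[[0,0,0],0,0]]'
```

```text
t: 21.2
position: [0.5195, 0.0726, 0.0641]
tool_rot: [2.162, 2.279, -0.0]
ft_force: [-0.9, 0.3, 1.1]
finger_gap: 0.0285
t: 21.4
position: [0.5195, 0.0726, 0.0638]
tool_rot: [2.162, 2.279, -0.0]
ft_force: [-3.0, -1.6, 4.3]
finger_gap: 0.0287
```

```bash
python3 -m creep '[[[0,0,-0.0032],0,0],[[0,0,0],0,0]]'
python3 -m creep '[[[0.001,0,0],0,0],[[0,0,0],0,0]]'
python3 -m creep '[[[0.0005,0,0],0,0],[[0,0,0],0,0]]'
python3 -m creep '[[[0.0005,0,0],0,0],[[0,0,0],0,0]]'
python3 -m creep '[[[0.0005,0,0],0,0],[[0,0,0],0,0]]'
```

```text
t: 21.6
position: [0.5198, 0.0727, 0.0665]
tool_rot: [2.162, 2.279, 0.001]
ft_force: [-0.1, 0.4, -2.3]
finger_gap: 0.0292
t: 21.8
position: [0.5191, 0.0737, 0.066]
tool_rot: [-2.162, -2.279, 0.001]
ft_force: [-0.7, 0.3, -2.6]
finger_gap: 0.0288
t: 22.0
position: [0.5192, 0.0742, 0.0662]
tool_rot: [-2.162, -2.279, 0.0]
ft_force: [-0.9, 0.7, -3.5]
finger_gap: 0.029
t: 22.2
position: [0.5192, 0.0743, 0.0664]
tool_rot: [2.162, 2.279, -0.001]
ft_force: [0.5, -1.6, -4.4]
finger_gap: 0.0289
t: 22.4
position: [0.5192, 0.0745, 0.0663]
tool_rot: [2.162, 2.278, -0.001]
ft_force: [-0.1, -4.4, -3.6]
finger_gap: 0.0288
```

```bash
python3 -m creep '[[[-0.004,0,0],0,0],[[0,0,0],0,0]]'
python3 -m creep '[[[-0.0005,0,0],0,0],[[0,0,0],0,0]]'
python3 -m creep '[[[-0.0005,0,0],0,0],[[0,0,0],0,0]]'
python3 -m creep '[[[-0.0005,0,0],0,0],[[0,0,0],0,0]]'
```

```text
t: 22.6
position: [0.5197, 0.0712, 0.0666]
tool_rot: [-2.162, -2.279, -0.001]
ft_force: [0.2, -0.6, -3.1]
finger_gap: 0.0288
t: 22.8
position: [0.5197, 0.0708, 0.0666]
tool_rot: [-2.162, -2.279, -0.001]
ft_force: [-0.0, -0.3, -3.2]
finger_gap: 0.0283
t: 23.0
position: [0.5196, 0.0704, 0.0665]
tool_rot: [-2.162, -2.279, -0.0]
ft_force: [0.9, 0.6, -3.5]
finger_gap: 0.0288
t: 23.2
position: [0.5196, 0.0702, 0.0665]
tool_rot: [-2.162, -2.279, -0.001]
ft_force: [-1.0, 3.1, -3.0]
finger_gap: 0.0286
```

```bash
python3 -m creep '[[[0.0025,0,0],0,0],[[0,0.005,0],0,0],[[0,0.005,0],0,0],[[0,0.005,0],0,0],[[0,0.004,0],0,0],[[0,0,0],0,0]]'
python3 -m creep '[[[0,0.002,0],0,0],[[0,0,0],0,0]]'
python3 -m creep '[[[0,0.002,0],0,0],[[0,0,0],0,0]]'
python3 -m creep '[[[0,0.002,0],0,0],[[0,0,0],0,0]]'
python3 -m creep '[[[0,0.002,0],0,0],[[0,0,0],0,0]]'
python3 -m creep '[[[0,0.002,0],0,0],[[0,0,0],0,0]]'
```

```text
t: 23.8
position: [0.5395, 0.073, 0.0667]
tool_rot: [2.162, 2.278, 0.001]
ft_force: [-0.2, -0.4, -3.3]
finger_gap: 0.029
t: 24.0
position: [0.5405, 0.0732, 0.0664]
tool_rot: [2.162, 2.279, 0.0]
ft_force: [-0.6, 0.1, -2.3]
finger_gap: 0.0288
t: 24.2
position: [0.5427, 0.0734, 0.0665]
tool_rot: [2.162, 2.279, 0.0]
ft_force: [-0.0, -0.6, -3.7]
finger_gap: 0.0289
t: 24.4
position: [0.5448, 0.0735, 0.0666]
tool_rot: [2.162, 2.279, 0.001]
ft_force: [-0.5, -0.5, -3.8]
finger_gap: 0.0286
t: 24.6
position: [0.5468, 0.0736, 0.0666]
tool_rot: [2.162, 2.279, 0.001]
ft_force: [0.4, -0.4, -1.9]
finger_gap: 0.0287
t: 24.8
position: [0.5488, 0.0737, 0.0666]
tool_rot: [2.162, 2.279, 0.001]
ft_force: [-0.2, 0.0, -2.2]
finger_gap: 0.029
```

```bash
python3 - <<'E'
from h import *
s=viewer.grab_frame("side");np.save("ref.npy",s["frame"])
a=proj(s,[[.6605,.0805,.11],[.6705,.081,.11]]);print(a)
E
python3 -m creep '[[[0,0.002,0],0,0],[[0,0,0],0,0]]'
python3 -m creep '[[[0,0.002,0],0,0],[[0,0,0],0,0]]'
python3 -m creep '[[[0,0.002,0],0,0],[[0,0,0],0,0]]'
cat > slide.py <<'E'
from h import *
st()
s=viewer.grab_frame("side");r=np.load("ref.npy")
g=lambda f:cv2.resize(cv2.cvtColor(f,cv2.COLOR_RGB2GRAY),None,fx=8,fy=8,interpolation=cv2.INTER_CUBIC)
G=g(np.array(s["frame"]));Q=g(r)
for u0,v0,u1,v1 in((315,180,336,215),(316,181,334,200)):
    m=cv2.matchTemplate(G[(v0-8)*8:(v1+8)*8,(u0-8)*8:(u1+12)*8],Q[v0*8:v1*8,u0*8:u1*8],cv2.TM_CCOEFF_NORMED)
    _,sc,_,l=cv2.minMaxLoc(m);print("shift px",l[0]/8-8,l[1]/8-8,sc)
E
python3 slide.py
```

```text
[[324.4341 195.8703]
 [328.2287 195.0231]]
t: 25.05
position: [0.55, 0.0738, 0.0663]
tool_rot: [-2.162, -2.278, 0.001]
ft_force: [-1.5, 0.3, -1.8]
finger_gap: 0.0289
t: 25.25
position: [0.5521, 0.0739, 0.0663]
tool_rot: [-2.162, -2.279, 0.001]
ft_force: [-1.0, -0.1, -3.5]
finger_gap: 0.029
t: 25.45
position: [0.5543, 0.074, 0.0663]
tool_rot: [-2.162, -2.279, 0.001]
ft_force: [-1.8, 0.8, -2.2]
finger_gap: 0.0291
t 25.45 pos [0.5543 0.074  0.0663] yaw 93.01489961528523 z [-0.0005  0.     -1.    ] F [-1.848   0.7825 -2.2103] gap 0.029130494171181482
shift px 1.125 0.0 0.8606897592544556
shift px 1.5 -0.125 0.8004001379013062
```

```bash
python3 -m creep '[[[0,0.002,0],0,0],[[0,0.002,0],0,0],[[0,0.002,0],0,0],[[0,0,0],0,0]]'
cat >> slide.py <<'E'
for u0,v0,u1,v1 in((328,212,343,232),(332,214,342,226)):
    m=cv2.matchTemplate(G[(v0-4)*8:(v1+4)*8,(u0-4)*8:(u1+10)*8],Q[v0*8:v1*8,u0*8:u1*8],cv2.TM_CCOEFF_NORMED)
    _,sc,_,l=cv2.minMaxLoc(m);print("block shift px",l[0]/8-4,l[1]/8-4,sc)
print("10mm block:",np.diff(proj(s,[[.685,.05,.05],[.695,.0505,.05]]),axis=0))
F=[]
for i in range(8):
    viewer.grab_frame("side");F.append(env.observe()["ft_force"])
print("meanF",np.mean(F,0),np.std(F,0)/8**.5)
a=lambda f:cv2.resize(f[170:250,290:350],(400,533),interpolation=cv2.INTER_CUBIC)
cv2.imwrite("pics/cmp.png",np.hstack([a(r),a(np.array(s["frame"]))])[:,:,::-1])
E
python3 slide.py
```

```text
t: 25.9
position: [0.5605, 0.0743, 0.0664]
tool_rot: [-2.162, -2.279, 0.0]
ft_force: [-2.2, -0.6, -2.9]
finger_gap: 0.0289
t 25.9 pos [0.5605 0.0743 0.0664] yaw 93.01321006389281 z [-0.0002 -0.     -1.    ] F [-2.1586 -0.5955 -2.9344] gap 0.028912489673930616
shift px 4.25 -0.75 0.7501501441001892
shift px 4.5 -1.125 0.7966831922531128
block shift px 3.375 -0.875 0.7512495517730713
block shift px 3.125 -0.875 0.8350489139556885
10mm block: [[ 3.6763 -0.9316]]
meanF [-2.6942  0.2474 -3.2611] [0.1363 0.1349 0.2605]
```

```bash
python3 -m creep '[[[0,0.001,0],0,0],[[0,0,0],0,0],[[0,0,0],0,0]]'
python3 slide.py
```

```text
t: 26.65
position: [0.5614, 0.0743, 0.0664]
tool_rot: [-2.162, -2.279, 0.0]
ft_force: [-2.6, 0.4, -3.3]
finger_gap: 0.0291
t 26.65 pos [0.5614 0.0743 0.0664] yaw 93.01159822994366 z [-0.0001 -0.     -1.    ] F [-2.614   0.4404 -3.3004] gap 0.02912142037022753
shift px 4.75 -0.875 0.7450346946716309
shift px 4.875 -1.375 0.7971730828285217
block shift px 3.875 -1.0 0.731985867023468
block shift px 3.625 -1.0 0.8072162866592407
10mm block: [[ 3.6763 -0.9316]]
meanF [-2.9494  0.3875 -3.0361] [0.1149 0.1958 0.0879]
```

View pics/cmp.png

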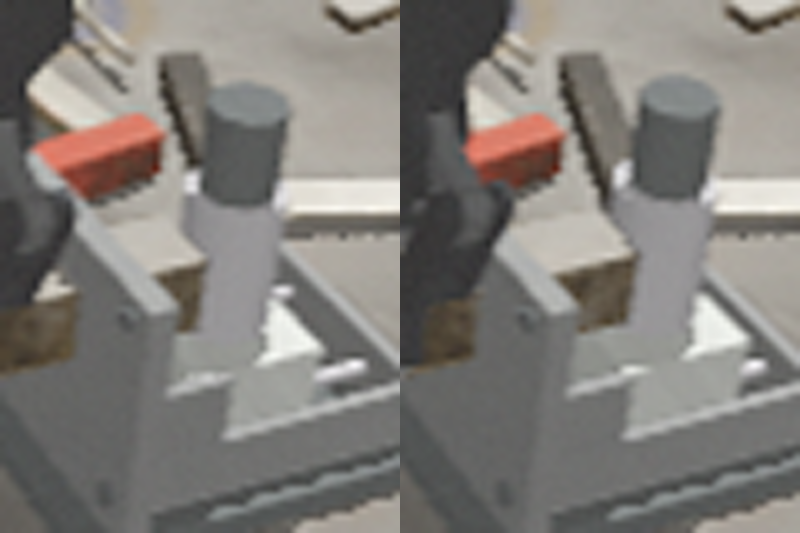

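```bash
python3 -c "
from h import *
print(env.hand_in()); st()"
```

```text
the job is handed in; nothing more can be done
None
the job is handed in; nothing more can be done
```

I handed the job in at about 27 s of the 58 s allowed, with the arm still holding the tube through the window. No verdict was reported.

- **Pin:** I took the steel pin from the wooden block and set it in the sliding block's hole. It met the bottom at the expected height, and the side picture showed its shoulder on the block.
- **Tube:** I gripped the long tube 12 mm behind its middle and passed it through the window. Touching all four window edges gave about 4.3 mm of free play in height and 4.1 mm sideways, so I set it in the middle of both. After the push, the vertical force was about -3.0 N, which is the tube's own weight, and the sideways force was about 0.4 N. I take that to mean it rests on no edge.
- **Level:** I did not measure this separately. The tool's z axis read vertical, but one picture before insertion hinted at up to about 0.6° nose-down, which could also be camera bias.
- **Push:** The checks on the block's travel disagree somewhat. The side camera shows it moved back about 10 mm (9.9 to 10.5 mm). The push force of about 2.8 N suggests roughly 8.5 mm. The arm moved about 11.4 mm after contact, and the pin head about 12.5 mm, which I put down to the pin's slack and tilt in the hole.
- **Other parts:** I did not touch the short tube or the purple look-alike.

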